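# Charge the plating cell's anode basket and start its dry contact check

### The job

Charge the plating cell for a dry contact check: pour all six copper balls from the blue beaker into the basket of the clear cell and stand the empty beaker upright back on its round black mat. Then, on the control console, turn the current knob until its white pointer lines up with the red mark (do not shift the red mark itself), and only after that push the red-tipped output lever fully over to its far side, away from the robot. Leave everything else on the bench where it is.

Things in the scene. Friction and masses are not known exactly. Their poses are not given: they have to be found in the camera images.
- beaker: Blue round plastic beaker, open on top, 80 mm tall; outside radius 30 mm at the base, 31 mm at 50 mm height, 33 mm at the rim; wall 3 mm; about 0.09 kg plus 0.34 kg of balls. Origin: centre of its underside, z along its axis to the mouth. It starts upright on the mat with the six balls in its lower 42 mm, and may be gripped across its sides.
- beaker_rim (a point): Centre of the beaker's mouth, 80 mm above its underside.
- mat: Round black rubber mat fixed to the bench, 110 mm across, 4 mm thick. Origin: centre of its underside, on the bench. The beaker counts as back when it stands upright on the mat within 28 mm of the mat's centre.
- ball1: Copper anode ball, 23 mm across, 57 g, free to roll; origin at its centre. Starts in the beaker.
- ball2: Copper anode ball, 23 mm across, 57 g, free to roll; origin at its centre. Starts in the beaker.
- ball3: Copper anode ball, 23 mm across, 57 g, free to roll; origin at its centre. Starts in the beaker.
- ball4: Copper anode ball, 23 mm across, 57 g, free to roll; origin at its centre. Starts in the beaker.
- ball5: Copper anode ball, 23 mm across, 57 g, free to roll; origin at its centre. Starts in the beaker.
- ball6: Copper anode ball, 23 mm across, 57 g, free to roll; origin at its centre. Starts in the beaker.
- cell: Clear acrylic plating cell fixed to the bench, on the robot's left or right. Its open square dark steel basket (124 x 124 mm outside, 112 x 112 mm inside, inner floor 14 mm and rim 92 mm above the bench) is centred on the origin, which lies on the bench. In its own frame the tank spans x -71 to 151 mm, y -71 to 71 mm; a stack of dark cathode plates with copper lugs, up to 106 mm high, fills x 74 to 142 mm.
- basket_mouth (a point): Centre of the basket's mouth, 92 mm above the bench. Its axes are those of the cell.
- console: Beige control console fixed to the bench, on the side opposite to the cell: 170 mm (own x) by 240 mm (own y), flat top 55 mm above the bench. Origin: centre of its underside; own +x points away from the robot, within about 0.3 rad. The knob's axis stands at own (0, 60) mm, the lever's pivot at own (-15, -60) mm.
- knob_grip (a point): On the knob's vertical axis, 89 mm above the bench, at the height to grip. The knob's bar grip is 60 mm long along the pointer, 16 mm wide, from 65 to 99 mm above the bench, on a black skirt disc 88 mm across, 59 to 66 mm above the bench.
- pointer_tip (a point): Outer end of the white pointer line on the knob's skirt, 44 mm from the knob's axis. It is on the mark when within 5.5 mm (horizontally) of mark_point.
- mark_point (a point): Inner end of the red block on the aluminium ring round the knob, 44 mm from the knob's axis. The ring is 116 mm across, its top 59 mm above the bench (the red block's 61 mm); it can be turned but is stiff (0.6 N m) and must stay.
- current_knob (a joint): Angle of the knob, rad, 0 to 2.8, growing clockwise seen from above; at 0 the pointer points along the console's own -x. Friction 0.05 N m, stays where it is left. It must be turned 0.5 to 1.4 rad clockwise.
- red_mark (a joint): Angle of the red mark in the same measure: the pointer is on the mark when both angles are equal.
- output_lever (a joint): Angle of the lever, rad: 0 off, leaning 0.5 rad towards the console's own -x (the robot's side); 1.0 on, leaning 0.5 rad towards own +x, against its stop. Turns on a pivot 77 mm above the bench, friction 0.06 N m, stays where it is left. On means more than 0.85.
- output_lever_tip (a point): Centre of the lever's red ball, 26 mm across, on a 10 mm rod 60 mm from the pivot; about 130 mm above the bench at either end of the swing, 137 mm at mid-swing. Below it a black block, own x +-35 mm about the pivot, 50 mm wide, reaches 80 mm above the bench.
- rinse_bottle: Bystander, leave alone: white bottle with a blue cap, 64 mm across, 150 mm tall. Origin: middle of its underside.
- salt_jar: Bystander, leave alone: amber jar with a white lid, 68 mm across, 95 mm tall. Origin: middle of its underside.
- wrench: Bystander, leave alone: steel wrench lying flat, 180 mm long, about 20 mm high, beyond the beaker. Origin: middle of its underside.
There are look-alikes about, which are no part of the job. Several things have the shape of the beaker; the one meant has the colours described above.

How it is judged:
By the outcome, as a careful person would: the job done as asked, in the order asked, and still so for the second after the job is handed in, with the robot touching nothing.
It also fails if it takes over 70 s, if anything falls off the work surface, if the arm or the gripper's body presses on something with over 40 N, if the wrist force passes 120 N, or if a joint passes its speed limit or range.

### The arm

A 6-joint arm with a two-finger parallel gripper is mounted at the origin on the work surface. World frame = base frame: x ahead of the robot, y to its left, z up, the work surface at z = 0. Lengths are in m, angles in degrees, forces in N, time in s.
With the tool pointing down it reaches from about 0.35 to 0.875 m from the base axis. Payload 4.2 kg.
Tool frame: the origin (TCP) lies on the centre line of the jaws, within the pads' length; the fingertips stand 19 mm ahead of it and the grasp point (between the pads) is the TCP; z points along the fingers, y is the line along which they close (so a half turn about z gives the same grasp; the last joint's range is limited). The gripper opens to 87 mm and grips with 3 to 60 N. Pads are 19 mm wide; open, the fingers measure 117 mm over their backs; the gripper's body (75 mm by 190 mm) begins 51 mm behind the grasp point.
Start: joints at [14.817, 22.042, 0.453, 0, -68.411, -14.817], TCP at [0.625, 0, 0.242] pointing down, gripper open.
Joint ranges: [-179.83, 179.83], [-69.29, 118.12], [-61.27, 80.66], [-181.25, 117.63], [-171.15, -9.14], [-177.46, 177.46]. Speed limits (degrees/s): [159.86, 159.86, 180, 180, 180, 180].

### API

Orientations are given as a 3x3 rotation matrix whose columns are the frame's x, y, z axes.
In Python, from station import sense, capture, finish_job, search_frame, masks_of gives the robot as it stands.
- The arm moves only by the tool drive_tool, never from a script. Its argument "rows" is a list of rows, each a list of 7 numbers: the opening in per cent of the stroke, from 0 (shut) to 100 (fully open), then the shift along the world's x, y, z in mm, then the turn, a rotation vector about the world's x, y, z in rad. In form: [[fingers, dx, dy, dz, wx, wy, wz], ...]. A call has 1 to 5 rows; each row shifts and turns the commanded pose from where the row before left it; what a row does not reach is not made up. A row lasts 1/12 s, in which the tool goes at most 41.7 mm and 7.16 degrees, less where a joint would pass 70% of its speed; a pose out of reach is approached as far as the arm can. A call is refused whole if a number of a shift passes 41.7 or a number of a turn 0.125, either way. A call with a gripper value outside its range is refused whole. The fingers move at their own pace and stop on an object; the grip force is fixed at half the most. Time passes only in rows, so rows that do not move let the fingers close. It gives the time, the measured TCP pose, the force, the opening and the grip force at its end, in the units of the state.
- sense(): the state, without advancing time (a new reading comes with each control period).
- capture(name): name is "scene" or "side" or "wrist"; returns a dict with "frame" (420x560x3 uint8, red, green, blue), "z_map" (420x560 float32, m along the optical axis (not along the pixel's ray), 0 where there is no reading), "fx", "fy", "cx", "cy" (pixels), "R" (3x3) and "t" (3): a world point X has camera coordinates R X + t; the wrist camera has in their place "T_tool_cam" (4x4, takes a point from camera to tool coordinates, whose origin is the TCP and whose axes are the flange's). Camera axes: x right, y down, z forward; pixel columns grow to the right and rows downward; lengths in m; the calibration is good to about 2 mm. A picture is of the moment at which its call begins: read the wrist's pose just before it.
- finish_job(): hands the job in; it is judged then, once.
Trained networks look in a picture, given as the dict that the camera call returned (one of the last four; its "shot" number tells which), for a name from the list of things; names that differ only in an ending like _2 or _b are one class to them, and where a whole thing is asked for, a point or a joint stands for the part that bears it (a point fixed in the world has none). Each returns a list of dicts, best first, with "p" (0 to 1); they miss things now and then, are a little off and sometimes report something else, mostly with a low value. They report only what shows in the picture. A call takes as long as a camera call. They do not tell look-alikes from the thing itself.
- search_frame(label, picture): "xy" ([column, row] in pixels, amid what is visible of it).
- masks_of(label, picture): "region" (420x560 bool, what is visible of it) and "xy" ([column, row] in pixels, amid what is visible of it).
The state is a dict: "time_s": time; "joints": joint angles; "joint_velocities": joint speeds; "effort": joint torques, N m; "tcp_pos": TCP position; "ee_rot": TCP orientation; "wrist_force": force on the tool from outside, world axes, zero at the start; "moment": the same for the moment, N m; "gripper_width": opening from 0.0 (shut) to 1.0 (fully open); "gripper_force": force on a finger pad.
Only numpy, scipy, OpenCV 4.12 (cv2) and the standard library are available. Lean on these libraries where they do the work, as an engineer would, in place of code of your own. Each camera call takes 0.05 s, during which the arm holds its last target. There are 200 camera calls.

## Working session

There is one attempt and no reset: what is moved stays moved. The work goes in short steps, Python scripts to look and compute and a tool call to move; the robot and the scene stay as the last step left them, time stands still between calls to the robot, and variables do not carry over. Pictures are saved under pics/ and viewed, at most 10 in all, crops included, and the job is handed in when it is done.

Besides the shell and the picture viewer there is one more tool, called as name(argument=value, ...) on one line, values as JSON. drive_tool: Moves the arm, as the interface text tells. Its arguments: {"type":"object","properties":{"rows":{"type":"array"}},"required":["rows"]}

```bash
mkdir -p pics; ls; cat > h.py <<'E'
import numpy as np, cv2
from station import *
def world(p,uv=None,mask=None):
    # back-project pixels with depth -> Nx3 world
    z=p['z_map']
    if mask is None: u,v=np.array([uv[0]]),np.array([uv[1]]); u=u.round().astype(int);v=v.round().astype(int)
    else: v,u=np.nonzero(mask&(z>0))
    d=z[v,u].astype(float)
    c=np.stack([(u-p['cx'])/p['fx']*d,(v-p['cy'])/p['fy']*d,d],1)
    return (c-np.array(p['t']))@np.array(p['R'])
def shot(n,f=None):
    s=sense(); p=capture(n)
    if n=='wrist':
        T=np.array(p['T_tool_cam']); Rt=np.array(s['ee_rot']); tt=np.array(s['tcp_pos'])
        Rwc=Rt@T[:3,:3]; twc=Rt@T[:3,3]+tt
        p['R']=Rwc.T; p['t']=-Rwc.T@twc
    if f: cv2.imwrite('pics/'+f,p['frame'][:,:,::-1])
    return p
def proj(p,X):
    c=np.array(p['R'])@np.array(X)+np.array(p['t']); return p['fx']*c[0]/c[2]+p['cx'],p['fy']*c[1]/c[2]+p['cy']
E
python3 - <<'E'
from h import *
np.set_printoptions(precision=4,suppress=True)
a=shot('scene','s.png');b=shot('side','d.png')
cv2.imwrite('pics/both.png',cv2.resize(np.hstack([a['frame'],b['frame']])[:,:,::-1],(800,300)))
for p,n in((a,'scene'),(b,'side')):
    print(n,-np.array(p['R']).T@np.array(p['t']), np.array(p['R'])[2])
    for l in ['beaker','mat','cell','console','current_knob','red_mark','output_lever','rinse_bottle','salt_jar','wrench']:
        for m in masks_of(l,p):
            if m['p']<.2: continue
            w=world(p,mask=m['region'])
            if len(w): print(l,round(m['p'],2),np.round(m['xy']),len(w),np.median(w,0),np.percentile(w,2,0),np.percentile(w,98,0))
E
```

```text
pics
scene [ 1.0147 -0.0125  0.8115] [-0.5557  0.0416 -0.8304]
beaker 0.96 [327. 188.] 862 [0.4657 0.1366 0.0491] [0.4313 0.1065 0.    ] [0.4926 0.1658 0.08  ]
beaker 0.85 [197. 168.] 791 [ 0.3809 -0.1765  0.0502] [ 0.3394 -0.2063  0.0026] [ 0.4009 -0.1482  0.0795]
beaker 0.82 [323. 238.] 941 [0.5918 0.1125 0.0464] [0.5732 0.081  0.0025] [0.6343 0.1401 0.08  ]
beaker 0.81 [309. 160.] 696 [0.3773 0.1021 0.0513] [0.3311 0.0762 0.0042] [0.3932 0.1286 0.0792]
beaker 0.54 [249. 193.] 145 [ 0.4601 -0.0518  0.0647] [ 0.4469 -0.0611  0.0154] [ 0.5016 -0.0437  0.0842]
mat 0.46 [242. 210.] 177 [ 0.482  -0.069   0.0027] [ 0.4497 -0.0822  0.0001] [ 0.515  -0.0576  0.0057]
cell 0.62 [412. 234.] 7510 [0.6155 0.3202 0.0748] [0.4829 0.2502 0.0048] [0.7001 0.39   0.1031]
console 0.62 [139. 226.] 7640 [ 0.5393 -0.3162  0.0547] [ 0.4372 -0.4325  0.008 ] [ 0.6005 -0.1995  0.0996]
current_knob 0.56 [163. 216.] 1026 [ 0.5244 -0.254   0.0655] [ 0.4809 -0.2999  0.058 ] [ 0.557  -0.2187  0.099 ]
red_mark 0.65 [169. 234.] 488 [ 0.5384 -0.2487  0.058 ] [ 0.4647 -0.3143  0.055 ] [ 0.5704 -0.2051  0.0609]
output
[... 1766 characters left out ...]
739  0.0604] [ 0.4616 -0.3149  0.057 ] [ 0.5712 -0.2052  0.064 ]
rinse_bottle 0.72 [337. 168.] 1165 [0.7133 0.0713 0.0807] [0.6942 0.0578 0.0042] [0.7525 0.1078 0.152 ]
rinse_bottle 0.33 [331. 401.] 294 [ 0.4747 -0.3815  0.1404] [ 0.4631 -0.3911  0.0909] [ 0.4979 -0.3687  0.146 ]
salt_jar 0.58 [364. 221.] 1333 [ 0.7069 -0.0752  0.0725] [ 0.6846 -0.0934  0.0028] [ 0.7449 -0.0357  0.0985]
wrench 0.77 [313. 214.] 504 [0.6362 0.0159 0.0086] [ 0.5622 -0.0003  0.004 ] [0.7292 0.0319 0.012 ]
wrench 0.53 [254. 240.] 59 [ 0.4762 -0.0194  0.0479] [ 0.4683 -0.0259  0.0422] [ 0.4848 -0.0113  0.0512]
wrench 0.3 [315. 355.] 1397 [ 0.5145 -0.27    0.0604] [ 0.4614 -0.3147  0.0563] [ 0.5722 -0.2041  0.0668]
```

View pics/s.png

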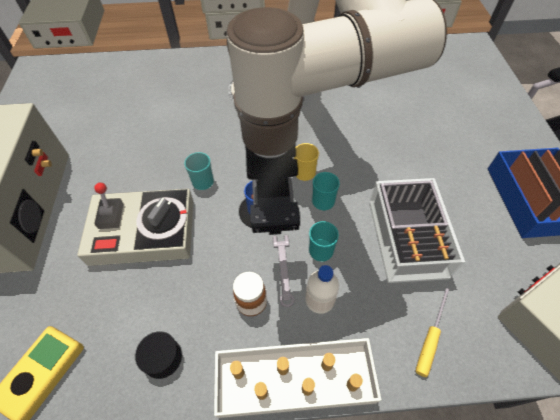

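View pics/d.png

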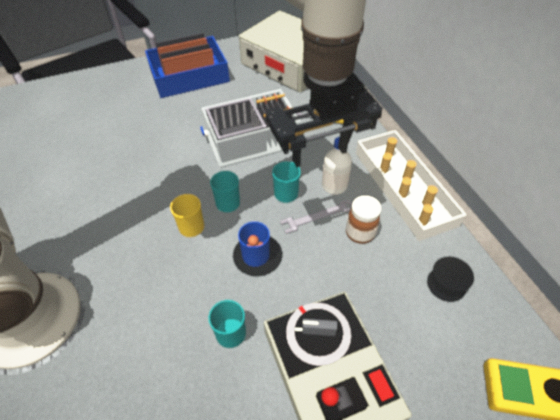

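The blue beaker holding copper balls on the round black mat is the one meant (side (255,246), scene (250,193)). The other candidates don't fit: teal at scene (199,170), (325,190) and (322,241), and yellow at (306,161). Next: an enlarged crop to confirm this, and finer fits.

```bash
python3 - <<'E'
from h import *
np.set_printoptions(precision=4,suppress=True)
a=shot('scene');b=shot('side')
c1=cv2.resize(b['frame'][200:290,210:300],(400,400),interpolation=cv2.INTER_CUBIC)
c2=cv2.resize(b['frame'][290:420,260:410],(400,347),interpolation=cv2.INTER_CUBIC)
o=np.zeros((400,800,3),np.uint8);o[:,:400]=c1;o[:347,400:]=c2
cv2.imwrite('pics/crop.png',o[:,:,::-1])
full=np.ones((420,560),bool)
def rect(w,n):
    r=cv2.minAreaRect((w[:,:2]*1000).astype(np.float32)); print(n,len(w),r, np.median(w[:,2]))
for p,n in((a,'scene'),(b,'side')):
    w=world(p,mask=full); f=p['frame'].astype(int)[p['z_map']>0]
    # f order matches nonzero
    R,G,B=f[:,0],f[:,1],f[:,2]
    box=lambda x0,x1,y0,y1,z0,z1:(w[:,0]>x0)&(w[:,0]<x1)&(w[:,1]>y0)&(w[:,1]<y1)&(w[:,2]>z0)&(w[:,2]<z1)
    rect(w[box(.40,.64,-.47,-.17,.053,.0585)],n+' console top')
    rect(w[box(.46,.72,.22,.42,.088,.097)],n+' cell rim 92')
    rect(w[box(.46,.72,.22,.42,.06,.12)],n+' cell')
    m=box(.41,.54,-.11,.05,.07,.09)&(B>R+40); 
    if m.sum()>10:
        q=w[m]; A=np.c_[2*q[:,:2],np.ones(len(q))]; s=np.linalg.lstsq(A,(q[:,:2]**2).sum(1),rcond=None)[0]; print('rim',s[:2],np.sqrt(s[2]+s[0]**2+s[1]**2),q[:,2].max(),np.percentile(q,[1,99],0))
    m=box(.41,.56,-.12,.05,.002,.010)&(R+G+B<150)
    if m.sum()>10: c,r=cv2.minEnclosingCircle((w[m][:,:2]*1000).astype(np.float32)); print('mat',c,r,np.median(w[m][:,2]))
    K=box(.45,.59,-.33,-.19,.056,.105)
    red=K&(R>120)&(G<80)&(B<80); print('red',red.sum(),w[red].mean(0) if red.any() else '',w[red] if red.sum()<30 else '')
    sk=K&(w[:,2]>.0635)&(w[:,2]<.07); c,r=cv2.minEnclosingCircle((w[sk][:,:2]*1000).astype(np.float32)); print('skirt',c,r)
    wh=sk&(R+G+B>330); print('white',wh.sum(),w[wh])
    top=K&(w[:,2]>.094); rect(w[top],n+' bar')
    L=box(.40,.60,-.45,-.32,.11,.16)&(R>120)&(G<80); print('leverball',L.sum(),np.median(w[L],0),np.percentile(w[L],[2,98],0))
E
```

```text
scene console top 3420 ((500.98577880859375, -306.06854248046875), (201.4595947265625, 263.3363037109375), 0.0871286615729332) 0.05479200720449575
scene cell rim 92 1789 ((588.5303344726562, 322.44970703125), (142.99090576171875, 223.67262268066406), 89.02449035644531) 0.09091730800533665
scene cell 4725 ((588.1595458984375, 323.2173767089844), (144.75869750976562, 225.2174835205078), 88.95970916748047) 0.08707624804124175
rim [ 0.4749 -0.0281] 0.03220569625954615 0.08488152497743115 [[ 0.4447 -0.0605  0.0707]
 [ 0.5026 -0.0424  0.0847]]
mat (487.4481201171875, -61.18568420410156) 37.69182205200195 0.003306194005933953
red 6 [ 0.5069 -0.2108  0.0602] [[ 0.5051 -0.2069  0.0607]
 [ 0.5069 -0.2162  0.0603]
 [ 0.5071 -0.2139  0.0602]
 [ 0.5069 -0.2117  0.0597]
 [ 0.5078 -0.2091  0.0607]
 [ 0.5073 -0.207   0.0597]]
skirt (516.4718017578125, -259.57122802734375) 44.20840072631836
white 31 [[ 0.4761 -0.2434  0.0649]
 [ 0.4782 -0.2402  0.0675]
 [ 0.4771 -0.2761  0.0661]
 [ 0.4773 -0.2714  0.0659]
 [ 0.4798 -0.2451  0.0662]
 [ 0.4794 -0.2407  0.0651]
 [ 0.4805 -0.2379  0.0664]
 [ 0.4804 -0.23
[... 5437 characters left out ...]
53  0.066 ]
 [ 0.5507 -0.2862  0.0668]
 [ 0.473  -0.2564  0.0643]
 [ 0.5499 -0.2877  0.0665]
 [ 0.4732 -0.2604  0.0643]
 [ 0.5463 -0.2907  0.0679]
 [ 0.5462 -0.2915  0.0653]
 [ 0.4731 -0.2651  0.0665]
 [ 0.5428 -0.2942  0.0655]
 [ 0.4735 -0.2687  0.0655]
 [ 0.4742 -0.2715  0.067 ]
 [ 0.5396 -0.2968  0.0657]
 [ 0.5433 -0.2975  0.0637]
 [ 0.4782 -0.2799  0.065 ]
 [ 0.5321 -0.3006  0.0636]
 [ 0.4717 -0.2863  0.0639]
 [ 0.5081 -0.3024  0.0636]
 [ 0.5306 -0.3151  0.0638]]
side bar 328 ((515.9318237304688, -259.7001647949219), (16.765853881835938, 58.809967041015625), 64.650634765625) 0.09972362065282422
leverball 244 [ 0.4733 -0.382   0.1416] [[ 0.4631 -0.3916  0.1323]
 [ 0.4857 -0.371   0.146 ]]
```

View pics/crop.png

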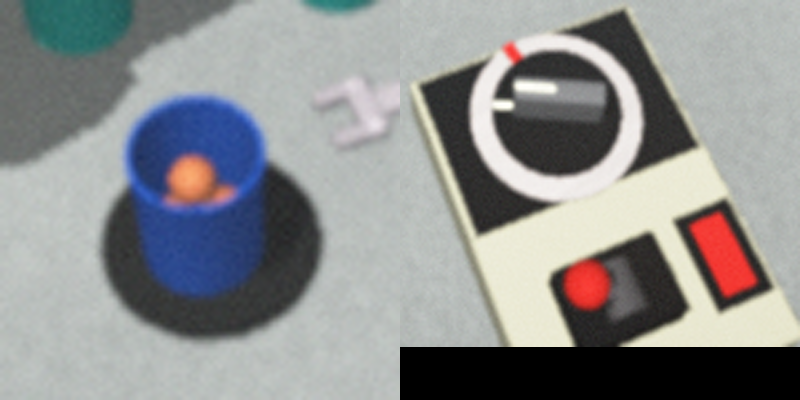

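The crop shows the blue beaker with copper balls on the black mat (crop 195,195). The knob's white pointer is at crop (502,105) and the red mark at (513,52). My estimates:

| Item | Value |
|---|---|
| Beaker | (0.475, -0.031) m |
| Basket centre | (0.549, 0.323) m |
| Knob axis | (0.516, -0.2595) m |
| Knob turn | about 53° clockwise |
| Lever tip | (0.472, -0.380, 0.130) m |

I'll grip the beaker from the -y side with the tool pitched, so the pour can tip towards +y.

drive_tool(rows=[[100, -11.5, -9.7, 0, 0, 0, 0.1208], [100, -11.5, -9.7, 0, 0, 0, 0.1208], [100, -11.5, -9.7, 0, 0, 0, 0.1208], [100, -11.5, -9.7, 0, 0, 0, 0.1208], [100, -11.5, -9.7, 0, 0, 0, 0.1208]])

```text
time_s: 1.62
tcp_pos: [0.5669, -0.0489, 0.2416]
ee_rot: [[0.573, -0.82, 0.0], [-0.82, -0.573, -0.0], [0.0, -0.0, -1.0]]
wrist_force: [0.9, -0.0, 0.8]
gripper_width: 0.995
gripper_force: 0.0
```

drive_tool(rows=[[100, -11.5, -9.7, 0, 0, 0, 0.1208], [100, -11.5, -9.7, 0, 0, 0, 0.1208], [100, -11.5, -9.7, 0, 0, 0, 0.1208], [100, -11.5, -9.7, 0, 0, 0, 0.1208], [100, -11.5, -9.7, 0, 0, 0, 0.1208]])

```text
time_s: 2.03
tcp_pos: [0.5094, -0.0974, 0.2417]
ee_rot: [[0.937, -0.349, 0.0], [-0.349, -0.937, 0.0], [0.0, -0.0, -1.0]]
wrist_force: [-0.1, -0.0, 0.4]
gripper_width: 1.0
gripper_force: 0.0
```

drive_tool(rows=[[100, -11.5, -9.7, 0, 0, 0, 0.1208], [100, -11.5, -9.7, 0, 0, 0, 0.1208], [100, -11.5, -9.7, 0, 0, 0, 0.1208], [100, 0, 0, 0, 0.1124, 0, 0], [100, 0, 0, 0, 0.1124, 0, 0]])

```text
time_s: 2.45
tcp_pos: [0.4746, -0.1248, 0.2422]
ee_rot: [[1.0, 0.004, 0.001], [0.003, -0.974, 0.228], [0.001, -0.228, -0.974]]
wrist_force: [-0.0, -0.6, 0.6]
gripper_width: 0.998
gripper_force: 0.0
```

```bash
python3 -c "
from station import *;s=sense();print(s)"
```

```text
{'time_s': 2.45, 'joints': array([ -4.18931236,  11.20558222, -10.59792343, -14.0076258 ,
       -69.70465755,  99.44426031]), 'joint_velocities': array([-51.6108963 ,  17.40722218,  43.32118384, -80.86504999,
       -42.17427418,  74.04337031]), 'effort': array([  3.5847082 , -31.1657238 ,  16.2999469 ,   4.92463097,
         0.53872772,  -0.77511761]), 'tcp_pos': array([ 0.47459994, -0.12479137,  0.24223269]), 'ee_rot': array([[ 9.99993325e-01,  3.59226821e-03,  6.67015400e-04],
       [ 3.34620244e-03, -9.73752899e-01,  2.27583161e-01],
       [ 1.46704793e-03, -2.27579410e-01, -9.73758420e-01]]), 'wrist_force': array([-0.01780888, -0.60275504,  0.56192443]), 'moment': array([-0.67988706,  0.05090445,  0.02199094]), 'gripper_force': 0.0, 'gripper_width': 0.9976491560415062}
```

The closing axis already lay along x at the start, so I'm undoing the yaw about the tool's own axis and then finishing the tilt.

drive_tool(rows=[[100, 0, 0, 0, 0, 0.0275, -0.1177], [100, 0, 0, 0, 0, 0.0275, -0.1177], [100, 0, 0, 0, 0, 0.0275, -0.1177], [100, 0, 0, 0, 0, 0.0275, -0.1177], [100, 0, 0, 0, 0, 0.0275, -0.1177]])

```text
time_s: 2.87
tcp_pos: [0.4755, -0.1263, 0.2416]
ee_rot: [[0.819, -0.574, -0.002], [-0.559, -0.799, 0.224], [-0.13, -0.182, -0.975]]
wrist_force: [0.5, -0.4, 0.1]
gripper_width: 1.002
gripper_force: 0.0
```

drive_tool(rows=[[100, 0, 0, 0, 0, 0.0275, -0.1177], [100, 0, 0, 0, 0, 0.0275, -0.1177], [100, 0, 0, 0, 0, 0.0275, -0.1177], [100, 0, 0, 0, 0, 0.0275, -0.1177], [100, 0, 0, 0, 0, 0.0275, -0.1177]])

```text
time_s: 3.28
tcp_pos: [0.4755, -0.1261, 0.2417]
ee_rot: [[0.348, -0.937, -0.004], [-0.913, -0.34, 0.226], [-0.213, -0.075, -0.974]]
wrist_force: [0.5, -0.4, -0.6]
gripper_width: 1.0
gripper_force: 0.0
```

drive_tool(rows=[[100, 0, 0, 0, 0, 0.0275, -0.1177], [100, 0, 0, 0, 0, 0.0275, -0.1177], [100, 0, 0, 0, 0, 0.0275, -0.1177], [100, 0, 0, 0, 0.1124, 0, 0], [100, 0, 0, 0, 0.1124, 0, 0]])

```text
time_s: 3.7
tcp_pos: [0.4758, -0.1244, 0.2429]
ee_rot: [[0.004, -1.0, -0.004], [-0.897, -0.005, 0.443], [-0.443, 0.002, -0.897]]
wrist_force: [0.7, 0.4, -0.5]
gripper_width: 0.999
gripper_force: 0.0
```

drive_tool(rows=[[100, 0, 0, 0, 0.1124, 0, 0], [100, 0, 0, 0, 0.1124, 0, 0], [100, 0, 0, 0, 0.1124, 0, 0], [100, 0, 0, 0, 0.1124, 0, 0], [100, 0, 0, 0, 0.1124, 0, 0]])

```text
time_s: 4.12
tcp_pos: [0.4759, -0.127, 0.2422]
ee_rot: [[0.001, -1.0, -0.003], [-0.523, -0.003, 0.852], [-0.852, 0.001, -0.523]]
wrist_force: [-0.6, 1.2, -0.2]
gripper_width: 1.0
gripper_force: 0.0
```

drive_tool(rows=[[100, 0, 0, -10, 0, 0, 0], [100, 0, 0, -10, 0, 0, 0], [100, 0, 0, 0, 0, 0, 0]])

```text
time_s: 4.37
tcp_pos: [0.4748, -0.1255, 0.2194]
ee_rot: [[-0.004, -1.0, -0.007], [-0.527, -0.004, 0.85], [-0.85, 0.007, -0.527]]
wrist_force: [-0.0, 0.7, 0.2]
gripper_width: 0.996
gripper_force: 0.0
```

```bash
python3 -c "
from h import *
s=sense();print(s['joints'].round(1),s['tcp_pos'].round(4),s['ee_rot'].round(3))
p=shot('scene','s2.png');print(proj(p,[.475,-.03,.084]))
p=shot('side');q=masks_of('beaker',p)
for m in q:
  w=world(p,mask=m['region']);print(m['p'],m['xy'],np.percentile(w,[2,98],0).round(3))
"
```

```text
[-27.8  27.9   2.6 -49.1 -98.   36. ] [ 0.4748 -0.1255  0.2194] [[-0.004 -1.    -0.007]
 [-0.527 -0.004  0.85 ]
 [-0.85   0.007 -0.527]]
(np.float64(257.6382564580737), np.float64(189.79892149937706))
0.71 [287.1, 187.0] [[0.574 0.079 0.007]
 [0.626 0.139 0.082]]
0.69 [227.4, 188.5] [[0.433 0.105 0.005]
 [0.491 0.166 0.082]]
0.67 [190.3, 214.7] [[0.335 0.068 0.004]
 [0.393 0.131 0.082]]
0.58 [224.8, 321.0] [[ 0.342 -0.21   0.003]
 [ 0.4   -0.148  0.082]]
```

View pics/s2.png

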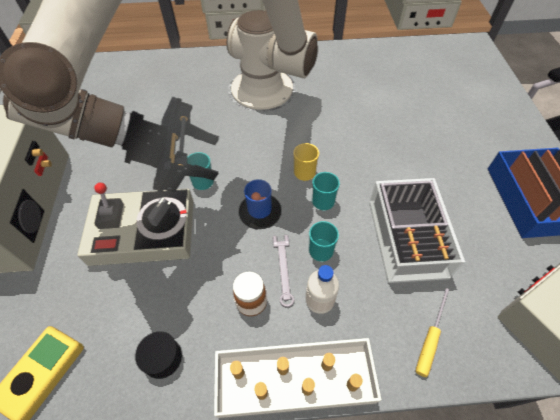

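The beaker now shows fully in the scene view (258,198), and the gripper is pitched on its -y side. I'll refine the beaker and mat positions from this view.

```bash
cat > bk.py <<'E'
from h import *
def beaker(n,mat=True):
    p=shot(n);w=world(p,mask=np.ones((420,560),bool)); f=p['frame'].astype(int)[p['z_map']>0];R,G,B=f.T
    box=(abs(w[:,0]-.48)<.09)&(abs(w[:,1]+.03)<.09)
    m=box&(B>R+40)&(w[:,2]<.2)
    q=w[m]; q=q[q[:,2]>q[:,2].max()-.008]
    A=np.c_[2*q[:,:2],np.ones(len(q))]; s=np.linalg.lstsq(A,(q[:,:2]**2).sum(1),rcond=None)[0]
    print(n,'rim',len(q),s[:2].round(4),np.sqrt(s[2]+s[0]**2+s[1]**2).round(4),q[:,2].max().round(4),q.min(0).round(4),q.max(0).round(4))
    m=box&(R+G+B<130)&(w[:,2]<.012)
    q=w[m]
    if len(q)>20: A=np.c_[2*q[:,:2],np.ones(len(q))];c,r=cv2.minEnclosingCircle((q[:,:2]*1000).astype(np.float32)); print('mat',len(q),c,r)
    return p
E
python3 -c "
from bk import *
beaker('scene')"
```

```text
scene rim 120 [ 0.4749 -0.0299] 0.031 0.0853 [ 0.4425 -0.0604  0.0774] [ 5.078e-01 -2.000e-04  8.530e-02]
mat 531 (480.36114501953125, -29.53188133239746) 53.60441589355469
```

drive_tool(rows=[[100, 0, 4, -20, 0, 0, 0], [100, 0, 4, -20, 0, 0, 0], [100, 0, 4, -20, 0, 0, 0], [100, 0, 4, -20, 0, 0, 0], [100, 0, 4, -20, 0, 0, 0]])

```text
time_s: 4.98
tcp_pos: [0.476, -0.1055, 0.122]
ee_rot: [[0.003, -1.0, -0.005], [-0.529, -0.005, 0.849], [-0.849, 0.0, -0.529]]
wrist_force: [0.3, 0.2, -0.9]
gripper_width: 1.002
gripper_force: 0.0
```

drive_tool(rows=[[100, 0, 18, -17, 0, 0, 0], [100, 0, 18, -17, 0, 0, 0], [100, 0, 18, -17, 0, 0, 0], [100, 0, 18, -17, 0, 0, 0], [100, 0, 0, 0, 0, 0, 0]])

```text
time_s: 5.4
tcp_pos: [0.4742, -0.0305, 0.0523]
ee_rot: [[-0.003, -1.0, -0.009], [-0.525, -0.006, 0.851], [-0.851, 0.007, -0.525]]
wrist_force: [-0.7, -0.4, -0.3]
gripper_width: 1.004
gripper_force: 0.0
```

```bash
python3 -c "
from bk import *
s=sense();print(s['joints'].round(1),s['tcp_pos'].round(4),s['wrist_force'].round(1))
p=beaker('scene')
b=shot('side')
cv2.imwrite('pics/g.png',cv2.resize(np.hstack([p['frame'][120:280,150:350],b['frame'][180:340,170:370]])[:,:,::-1],(800,320)))
"
```

```text
[-20.2  38.7  -8.8 -54.  -79.5  49.6] [ 0.4742 -0.0305  0.0523] [-0.7 -0.4 -0.3]
scene rim 111 [ 0.4748 -0.0298] 0.0312 0.0865 [ 0.4405 -0.0604  0.0786] [ 5.083e-01 -4.000e-04  8.650e-02]
mat 368 (480.8104553222656, -29.89739990234375) 52.81480026245117
```

View pics/g.png

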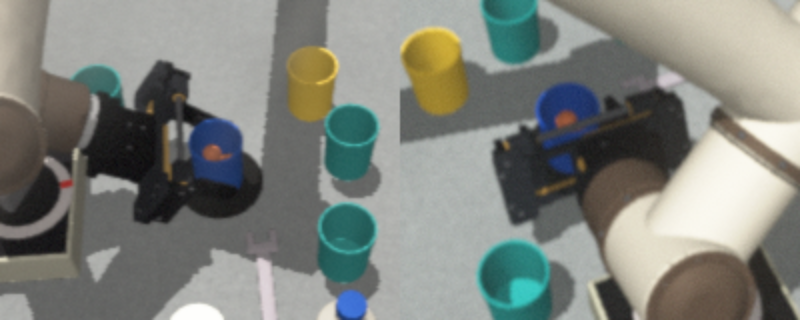

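The fingers straddle the blue beaker (left half, 215,150) without touching it. Closing and lifting.

drive_tool(rows=[[0, 0, 0, 0, 0, 0, 0], [0, 0, 0, 0, 0, 0, 0], [0, 0, 0, 0, 0, 0, 0], [0, 0, 0, 0, 0, 0, 0], [0, 0, 0, 0, 0, 0, 0]])

```text
time_s: 5.92
tcp_pos: [0.4745, -0.0343, 0.0542]
ee_rot: [[-0.001, -1.0, -0.006], [-0.525, -0.005, 0.851], [-0.851, 0.004, -0.525]]
wrist_force: [-2.0, -1.0, 3.7]
gripper_width: 0.713
gripper_force: 29.6
```

drive_tool(rows=[[0, 0, 0, 0, 0, 0, 0], [0, 0, 0, 4, 0, 0, 0], [0, 0, 0, 8, 0, 0, 0], [0, 0, 0, 10, 0, 0, 0], [0, 0, 0, 10, 0, 0, 0]])

```text
time_s: 6.33
tcp_pos: [0.4758, -0.0342, 0.0861]
ee_rot: [[-0.001, -1.0, -0.004], [-0.527, -0.003, 0.85], [-0.85, 0.003, -0.527]]
wrist_force: [0.7, -0.1, -4.1]
gripper_width: 0.712
gripper_force: 29.7
```

drive_tool(rows=[[0, 0, 0, 20, 0, 0, 0], [0, 0, 0, 20, 0, 0, 0], [0, 0, 0, 20, 0, 0, 0], [0, 0, 0, 20, 0, 0, 0], [0, 0, 0, 0, 0, 0, 0]])

```text
time_s: 6.75
tcp_pos: [0.477, -0.0347, 0.1699]
ee_rot: [[0.007, -1.0, -0.001], [-0.53, -0.004, 0.848], [-0.848, -0.006, -0.53]]
wrist_force: [0.3, -0.3, -3.2]
gripper_width: 0.712
gripper_force: 29.7
```

```bash
python3 -c "
from bk import *
s=sense();print(s['joints'].round(1),s['tcp_pos'].round(4),s['wrist_force'].round(1),s['gripper_width'],s['gripper_force'])
p=beaker('scene')
"
```

```text
[-20.2  27.7  -5.8 -52.8 -87.3  38.8] [ 0.477  -0.0347  0.1699] [ 0.3 -0.3 -3.2] 0.712233107979224 29.674548678049177
scene rim 193 [ 0.4787 -0.03  ] 0.0309 0.1999 [ 0.4459 -0.0616  0.1919] [0.5116 0.001  0.1999]
mat 1078 (480.2563171386719, -29.706560134887695) 53.13172912597656
```

drive_tool(rows=[[0, 2, 8, 4, 0, 0, 0], [0, 4, 16, 4, 0, 0, 0], [0, 4.5, 20, 4, 0, 0, 0], [0, 4.5, 20, 4, 0, 0, 0], [0, 4.5, 20, 4, 0, 0, 0]])

```text
time_s: 7.22
tcp_pos: [0.4944, 0.0514, 0.1842]
ee_rot: [[-0.004, -1.0, -0.006], [-0.526, -0.003, 0.851], [-0.851, 0.007, -0.526]]
wrist_force: [-0.3, -0.1, -4.6]
gripper_width: 0.715
gripper_force: 29.7
```

drive_tool(rows=[[0, 4.5, 20, 0, 0, 0, 0], [0, 4.5, 20, 0, 0, 0, 0], [0, 4.5, 20, 0, 0, 0, 0], [0, 4.5, 20, 0, 0, 0, 0], [0, 4.5, 20, 0, 0, 0, 0]])

```text
time_s: 7.63
tcp_pos: [0.5165, 0.1515, 0.1838]
ee_rot: [[-0.005, -1.0, -0.007], [-0.526, -0.004, 0.85], [-0.85, 0.008, -0.526]]
wrist_force: [0.2, 0.1, -3.6]
gripper_width: 0.713
gripper_force: 29.7
```

drive_tool(rows=[[0, 4.5, 20, 0, 0, 0, 0], [0, 4.5, 20, 0, 0, 0, 0], [0, 4.5, 20, 0, 0, 0, 0], [0, 4.5, 20, 0, 0, 0, 0], [0, 4.5, 20, 0, 0, 0, 0]])

```text
time_s: 8.05
tcp_pos: [0.5387, 0.2513, 0.1834]
ee_rot: [[-0.005, -1.0, -0.008], [-0.527, -0.004, 0.85], [-0.85, 0.008, -0.527]]
wrist_force: [0.7, 0.0, -4.8]
gripper_width: 0.714
gripper_force: 29.7
```

drive_tool(rows=[[0, 4.5, 20, 0, 0, 0, 0], [0, 3, 14, 0, 0, 0, 0], [0, 2, 8, 0, 0, 0, 0], [0, 0, 0, 0, 0, 0, 0], [0, 0, 0, 0, 0, 0, 0]])

```text
time_s: 8.47
tcp_pos: [0.5488, 0.2917, 0.1846]
ee_rot: [[-0.002, -1.0, -0.006], [-0.527, -0.005, 0.85], [-0.85, 0.005, -0.527]]
wrist_force: [-0.2, -0.1, -4.4]
gripper_width: 0.709
gripper_force: 29.7
```

```bash
python3 -c "
from h import *
s=sense();print(s['joints'].round(1),s['tcp_pos'].round(4),s['ee_rot'].round(3),s['wrist_force'].round(1),s['gripper_width'],s['gripper_force'])
"
```

```text
[ 11.8  26.2  -2.7 -65.4 -66.3  20.1] [0.5488 0.2917 0.1846] [[-0.002 -1.    -0.006]
 [-0.527 -0.005  0.85 ]
 [-0.85   0.005 -0.527]] [-0.2 -0.1 -4.4] 0.7091628476265974 29.674317775306918
```

drive_tool(rows=[[0, 0, -1, 0, -0.06, 0, 0], [0, 0, -1, 0, -0.11, 0, 0], [0, 0, -1, 0, -0.12, 0, 0], [0, 0, -1, 0, -0.12, 0, 0], [0, 0, -1, 0, -0.12, 0, 0]])

```text
time_s: 8.88
tcp_pos: [0.5498, 0.2854, 0.1868]
ee_rot: [[-0.003, -1.0, -0.003], [-0.886, 0.001, 0.463], [-0.463, 0.004, -0.886]]
wrist_force: [-1.5, -0.7, -5.5]
gripper_width: 0.711
gripper_force: 29.7
```

drive_tool(rows=[[0, 0, 0, -2, -0.12, 0, 0], [0, 0, 0, -2, -0.12, 0, 0], [0, 0, 0, -3, -0.12, 0, 0], [0, 0, 0, -3, -0.12, 0, 0], [0, 0, 0, -3, -0.12, 0, 0]])

```text
time_s: 9.3
tcp_pos: [0.549, 0.2858, 0.1732]
ee_rot: [[-0.003, -1.0, -0.005], [-0.993, 0.004, -0.118], [0.118, 0.005, -0.993]]
wrist_force: [0.0, -0.9, -4.7]
gripper_width: 0.716
gripper_force: 29.7
```

drive_tool(rows=[[0, 0, 0, -3, -0.1, 0, 0], [0, 0, 0, -3, -0.1, 0, 0], [0, 0, 0, -3, -0.1, 0, 0], [0, 0, 0, -3, -0.1, 0, 0], [0, 0, 0, -3, -0.1, 0, 0]])

```text
time_s: 9.72
tcp_pos: [0.5495, 0.2862, 0.1575]
ee_rot: [[-0.003, -1.0, -0.007], [-0.816, 0.006, -0.578], [0.578, 0.004, -0.816]]
wrist_force: [-0.9, 0.2, -3.5]
gripper_width: 0.713
gripper_force: 29.7
```

drive_tool(rows=[[0, 0, 0, 0, -0.1, 0, 0], [0, 0, 0, 0, -0.1, 0, 0], [0, 0, 0, 0, -0.1, 0, 0], [0, 0, 0, 0, -0.1, 0, 0], [0, 0, 0, 0, 0, 0, 0]])

```text
time_s: 10.13
tcp_pos: [0.5487, 0.2863, 0.1531]
ee_rot: [[0.003, -1.0, -0.009], [-0.523, 0.006, -0.852], [0.852, 0.008, -0.523]]
wrist_force: [0.1, -1.0, -3.2]
gripper_width: 0.713
gripper_force: 29.7
```

drive_tool(rows=[[0, 0, 0, 0, 0, 0, 0], [0, 0, 0, 0, 0, 0, 0], [0, 0, 0, 0, 0, 0, 0], [0, 0, 0, 0, 0, 0, 0], [0, 0, 0, 0, 0, 0, 0]])

```text
time_s: 10.55
tcp_pos: [0.5498, 0.2867, 0.1592]
ee_rot: [[-0.003, -1.0, -0.004], [-0.531, 0.005, -0.847], [0.847, -0.0, -0.531]]
wrist_force: [-0.1, -1.3, -1.1]
gripper_width: 0.712
gripper_force: 29.7
```

```bash
python3 -c "
from h import *
s=sense();print(s['joints'].round(1),s['tcp_pos'].round(4),s['ee_rot'].round(3),s['wrist_force'].round(1),s['gripper_width'],s['gripper_force'])
p=shot('scene');b=shot('side')
cv2.imwrite('pics/pour.png',cv2.resize(np.hstack([p['frame'][130:310,330:500],b['frame'][60:240,170:340]])[:,:,::-1],(800,424)))
"
```

```text
[ 54.4  45.2  -0.5  29.5 -95.9 -66. ] [0.5498 0.2867 0.1592] [[-0.003 -1.    -0.004]
 [-0.531  0.005 -0.847]
 [ 0.847 -0.    -0.531]] [-0.1 -1.3 -1.1] 0.7121930705741599 29.67251055411907
```

View pics/pour.png

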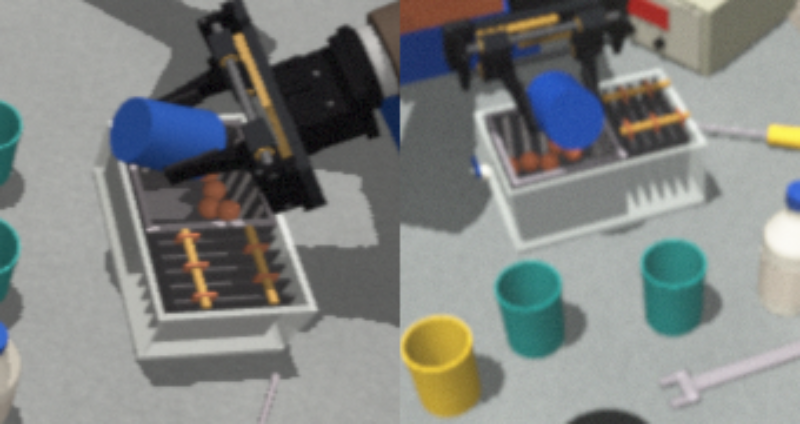

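The balls are in the basket (left half 215,205; right half 545,160), and the wrist load fell from 4.4 to 1.1 N, so the beaker is empty. Turning it upright again and carrying it back.

drive_tool(rows=[[0, 0, 0, 6, 0.08, 0, 0], [0, 0, 0, 8, 0.12, 0, 0], [0, 0, 0, 8, 0.12, 0, 0], [0, 0, 0, 8, 0.12, 0, 0], [0, 0, 0, 8, 0.12, 0, 0]])

```text
time_s: 11.07
tcp_pos: [0.5495, 0.2875, 0.1969]
ee_rot: [[-0.001, -1.0, -0.003], [-0.902, 0.002, -0.432], [0.432, 0.002, -0.902]]
wrist_force: [0.1, -0.7, -1.5]
gripper_width: 0.715
gripper_force: 29.7
```

drive_tool(rows=[[0, -2, -10, 0, 0.12, 0, 0], [0, -4, -16, 0, 0.12, 0, 0], [0, -4, -20, 0, 0.12, 0, 0], [0, -4, -20, 0, 0.12, 0, 0], [0, -4, -20, 0, 0.12, 0, 0]])

```text
time_s: 11.48
tcp_pos: [0.5306, 0.2003, 0.197]
ee_rot: [[0.001, -1.0, -0.002], [-0.988, -0.001, 0.152], [-0.152, 0.002, -0.988]]
wrist_force: [-0.0, -0.9, -1.4]
gripper_width: 0.71
gripper_force: 29.7
```

drive_tool(rows=[[0, -5, -20, 0, 0.12, 0, 0], [0, -5, -20, 0, 0.12, 0, 0], [0, -5, -20, 0, 0.12, 0, 0], [0, -5, -20, 0, 0.12, 0, 0], [0, -5, -20, 0, 0.12, 0, 0]])

```text
time_s: 11.9
tcp_pos: [0.5066, 0.1002, 0.1981]
ee_rot: [[0.004, -1.0, -0.001], [-0.73, -0.004, 0.684], [-0.684, -0.002, -0.73]]
wrist_force: [-0.2, -0.9, -2.3]
gripper_width: 0.711
gripper_force: 29.7
```

drive_tool(rows=[[0, -5, -20, 0, 0.12, 0, 0], [0, -5, -20, 0, 0.12, 0, 0], [0, -5, -20, 0, 0, 0, 0], [0, -5, -20, 0, 0, 0, 0], [0, 0, 0, 0, 0, 0, 0]])

```text
time_s: 12.32
tcp_pos: [0.4859, 0.017, 0.1948]
ee_rot: [[-0.004, -1.0, -0.003], [-0.553, 0.0, 0.833], [-0.833, 0.005, -0.553]]
wrist_force: [-0.2, 1.3, -1.2]
gripper_width: 0.716
gripper_force: 29.7
```

```bash
python3 -c "
from h import *
s=sense();print(s['joints'].round(1),s['tcp_pos'].round(4),s['ee_rot'].round(3),s['wrist_force'].round(1),s['gripper_width'])
p=shot('scene','cellafter.png')
f=p['frame'].astype(int);R,G,B=f.transpose(2,0,1);m=(R>G+40)&(R>B+40);w=world(p,mask=m)
print(w[(abs(w[:,0]-.549)<.06)&(abs(w[:,1]-.323)<.06)].round(3)[::15])
o=cv2.resize(p['frame'][170:280,365:465][:,:,::-1],(600,600),interpolation=cv2.INTER_CUBIC);cv2.imwrite('pics/balls.png',o)
"
```

```text
[-14.5  23.7  -6.5 -54.1 -84.5  32.5] [0.4859 0.017  0.1948] [[-0.004 -1.    -0.003]
 [-0.553  0.     0.833]
 [-0.833  0.005 -0.553]] [-0.2  1.3 -1.2] 0.7157286427772397
[[0.5   0.363 0.034]
 [0.508 0.368 0.037]
 [0.511 0.363 0.033]
 [0.513 0.362 0.026]
 [0.524 0.364 0.033]
 [0.527 0.359 0.03 ]
 [0.534 0.371 0.034]
 [0.538 0.363 0.033]
 [0.543 0.354 0.033]
 [0.555 0.361 0.046]
 [0.557 0.361 0.044]
 [0.559 0.358 0.044]
 [0.555 0.358 0.033]
 [0.558 0.351 0.035]
 [0.557 0.352 0.027]
 [0.557 0.353 0.024]
 [0.573 0.364 0.043]]
```

View pics/balls.png

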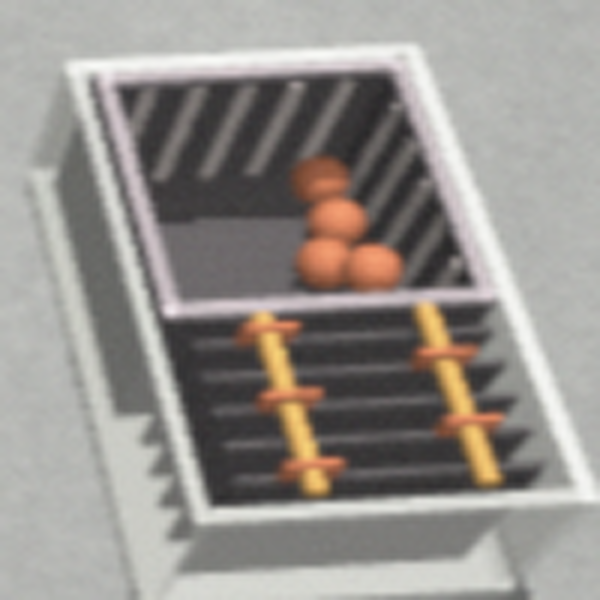

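drive_tool(rows=[[0, -2.3, -17, -10, 0.015, 0, 0], [0, -2.3, -17, -10, 0.015, 0, 0], [0, -2.4, -17, -10, 0, 0, 0], [0, 0, 0, -25, 0, 0, 0], [0, 0, 0, -25, 0, 0, 0]])

```text
time_s: 12.78
tcp_pos: [0.4803, -0.0302, 0.116]
ee_rot: [[0.003, -1.0, -0.003], [-0.528, -0.004, 0.849], [-0.849, -0.001, -0.528]]
wrist_force: [0.5, -0.2, -0.5]
gripper_width: 0.712
gripper_force: 29.7
```

drive_tool(rows=[[0, 0, 0, -20, 0, 0, 0], [0, 0, 0, -15, 0, 0, 0], [0, 0, 0, -8, 0, 0, 0], [0, 0, 0, 0, 0, 0, 0], [0, 0, 0, 0, 0, 0, 0]])

```text
time_s: 13.2
tcp_pos: [0.4798, -0.0296, 0.073]
ee_rot: [[0.0, -1.0, -0.005], [-0.527, -0.005, 0.85], [-0.85, 0.003, -0.527]]
wrist_force: [-0.5, -0.2, -0.4]
gripper_width: 0.714
gripper_force: 29.7
```

```bash
python3 -c "
from bk import *
s=sense();print(s['tcp_pos'].round(4),s['ee_rot'].round(3),s['wrist_force'].round(1),s['gripper_width'])
beaker('scene')
"
```

```text
[ 0.4798 -0.0296  0.073 ] [[ 0.    -1.    -0.005]
 [-0.527 -0.005  0.85 ]
 [-0.85   0.003 -0.527]] [-0.5 -0.2 -0.4] 0.7136428205498193
scene rim 119 [ 0.4814 -0.0259] 0.0309 0.1047 [ 0.4483 -0.0568  0.0968] [0.5132 0.0043 0.1047]
mat 458 (479.6643371582031, -30.669967651367188) 53.83432388305664
```

drive_tool(rows=[[0, 0, -1, -6, 0, 0, 0], [0, 0, -1, -5, 0, 0, 0], [0, 0, -1, -3, 0, 0, 0], [0, 0, 0, -2, 0, 0, 0], [0, 0, 0, 0, 0, 0, 0]])

```text
time_s: 13.67
tcp_pos: [0.4793, -0.0331, 0.0561]
ee_rot: [[-0.002, -1.0, -0.005], [-0.526, -0.003, 0.85], [-0.85, 0.004, -0.526]]
wrist_force: [0.2, 0.1, -0.6]
gripper_width: 0.713
gripper_force: 29.7
```

drive_tool(rows=[[0, 0, 0, -1.5, 0, 0, 0], [0, 0, 0, -1, 0, 0, 0], [0, 0, 0, 0, 0, 0, 0]])

```text
time_s: 13.92
tcp_pos: [0.4796, -0.0326, 0.0548]
ee_rot: [[-0.0, -1.0, -0.005], [-0.525, -0.004, 0.851], [-0.851, 0.003, -0.525]]
wrist_force: [0.4, 1.2, 3.3]
gripper_width: 0.713
gripper_force: 29.6
```

```bash
python3 -c "
from bk import *
s=sense();print(s['tcp_pos'].round(4),s['wrist_force'].round(1),s['gripper_width'])
beaker('scene')
"
```

```text
[ 0.4796 -0.0326  0.0548] [0.4 1.2 3.3] 0.7129070116411447
scene rim 121 [ 0.4815 -0.0285] 0.031 0.0873 [ 0.4475 -0.0606  0.0793] [0.5133 0.0016 0.0873]
mat 337 (481.79412841796875, -29.434486389160156) 52.05934143066406
```

The rim height and the 3.3 N contact force show the beaker standing on the mat. Releasing, backing out along the tool, and going upright.

drive_tool(rows=[[100, 0, 0, 0, 0, 0, 0], [100, 0, 0, 0, 0, 0, 0], [100, 0, 0, 0, 0, 0, 0], [100, 0, 0, 0, 0, 0, 0], [100, 0, -8.5, 5.3, 0, 0, 0]])

```text
time_s: 14.38
tcp_pos: [0.4787, -0.0407, 0.0587]
ee_rot: [[-0.003, -1.0, -0.007], [-0.526, -0.004, 0.851], [-0.851, 0.006, -0.525]]
wrist_force: [0.7, -0.0, 0.2]
gripper_width: 0.97
gripper_force: 0.0
```

drive_tool(rows=[[100, 0, -16, 12, 0, 0, 0], [100, 0, -18, 15, 0, 0, 0], [100, 0, -18, 20, 0, 0, 0], [100, 0, -18, 30, 0, 0, 0], [100, 0, -10, 30, 0, 0, 0]])

```text
time_s: 14.8
tcp_pos: [0.479, -0.1239, 0.167]
ee_rot: [[-0.003, -1.0, -0.005], [-0.527, -0.002, 0.85], [-0.85, 0.005, -0.527]]
wrist_force: [0.4, 0.5, -0.8]
gripper_width: 0.999
gripper_force: 0.0
```

drive_tool(rows=[[100, 3.5, -15, 8, -0.1124, 0, 0], [100, 3.5, -15, 8, -0.1124, 0, 0], [100, 3.5, -15, 8, -0.1124, 0, 0], [100, 3.5, -15, 8, -0.1124, 0, 0], [100, 3.5, -15, 8, -0.1124, 0, 0]])

```text
time_s: 15.22
tcp_pos: [0.4974, -0.1987, 0.2083]
ee_rot: [[-0.001, -1.0, -0.002], [-0.902, 0.0, 0.432], [-0.432, 0.002, -0.902]]
wrist_force: [0.1, 0.1, -0.6]
gripper_width: 0.998
gripper_force: 0.0
```

drive_tool(rows=[[100, 3.5, -15, 0, -0.1124, 0, 0], [100, 3.5, -15, 0, -0.1124, 0, 0], [100, 3.5, -15, 0, -0.1124, 0, 0], [100, 3.5, -15, 0, -0.1124, 0, 0], [100, 0, 0, 0, 0, 0, 0]])

```text
time_s: 15.63
tcp_pos: [0.5103, -0.2561, 0.2067]
ee_rot: [[0.002, -1.0, -0.006], [-1.0, -0.002, 0.001], [-0.001, 0.006, -1.0]]
wrist_force: [0.2, -0.0, -0.6]
gripper_width: 1.001
gripper_force: 0.0
```

```bash
python3 -c "
from bk import *
s=sense();print(s['joints'].round(1),s['tcp_pos'].round(4),s['ee_rot'].round(3),s['wrist_force'].round(1))
p=beaker('scene');q=shot('wrist')
w=world(p,mask=np.ones((420,560),bool));i=np.hypot(w[:,0]-.4815,w[:,1]+.0285)<.02;print('inside z',np.percentile(w[i,2],[1,50,99]))
cv2.imwrite('pics/w.png',np.hstack([q['frame'],np.vstack([cv2.resize(p['frame'][130:270,170:350],(240,187)),np.zeros((233,240,3),np.uint8)])])[:,:,::-1])
print('knob at',proj(q,[.516,-.2595,.066]))
"
```

```text
[-10.4  18.5 -10.1   0.  -61.7  10.5] [ 0.5103 -0.2561  0.2067] [[ 0.002 -1.    -0.006]
 [-1.    -0.002  0.001]
 [-0.001  0.006 -1.   ]] [ 0.2 -0.  -0.6]
scene rim 118 [ 0.4819 -0.0267] 0.0309 0.0857 [ 0.4492 -0.0584  0.0778] [0.5132 0.004  0.0857]
mat 327 (485.84527587890625, -19.624553680419922) 51.4224967956543Traceback (most recent call last):
  File "<string>", line 5, in <module>
    w=world(p,mask=np.ones((420,560),bool));i=np.hypot(w[:,0]-.4815,w[:,1]+.0285)<.02;print('inside z',np.percentile(w[i,2],[1,50,99]))
                                                                                                       ~~~~~~~~~~~~~^^^^^^^^^^^^^^^^^^
    return _quantile_unchecked(
        a, q, axis, out, overwrite_input, method, keepdims, weights)
    return _ureduce(a,
                    func=_quantile_ureduce_func,
    ...<5 lines>...
                    overwrite_input=overwrite_input,
                    method=method)
    r = func(a, **kwargs)
    result = _quantile(arr,
                       quantiles=q,
    ...<2 lines>...
                       out=out,
                       weights=wgt)
    slices_having_nans = np.isnan(arr[-1, ...])
                                  ~~~^^^^^^^^^
IndexError: index -1 is out of bounds for axis 0 with size 0
```

```bash
cat > kn.py <<'E'
from h import *
def plane(p,m,z):
    v,u=np.nonzero(m);R=np.array(p['R']);c=-R.T@np.array(p['t'])
    d=np.c_[(u-p['cx'])/p['fx'],(v-p['cy'])/p['fy'],np.ones(len(u))]@R
    return c+d*((z-c[2])/d[:,2])[:,None]
def knob(n,ax=(.516,-.2595)):
    p=shot(n);f=p['frame'].astype(int);R,G,B=f.transpose(2,0,1)
    out={}
    for nm,m,z in(('red',(R>120)&(G<90)&(B<90),.061),('white',(f.min(2)>150)&(f.max(2)-f.min(2)<40),.066)):
        w=plane(p,m,z)[:,:2]-ax; r=np.hypot(*w.T); a=np.degrees(np.arctan2(w[:,1],-w[:,0]))
        k=(r>.045)&(r<.058) if nm=='red' else (r>.032)&(r<.0425)
        if k.any(): print(n,nm,k.sum(),'ang',np.percentile(a[k],[5,25,50,75,95]).round(1))
    return p
E
python3 -c "
from kn import *
q=knob('wrist');p=knob('scene');b=knob('side')
for x in (p,b):
  f=x['frame'].astype(int);R,G,B=f.transpose(2,0,1);m=(R>G+50)&(R>B+50);print('copper in beaker px',sum(np.hypot(u-U,v-V)<22 for (U,V) in [proj(x,[.4815,-.028,.06])] for v,u in zip(*np.nonzero(m))))
print(sense()['tcp_pos'],proj(q,[.516,-.2595,.066]))
cv2.imwrite('pics/w.png',np.hstack([q['frame'],np.vstack([cv2.resize(p['frame'][130:270,170:350],(240,187)),cv2.resize(b['frame'][200:290,210:300],(240,233))])])[:,:,::-1])
"
```

```text
wrist red 93 ang [72.1 73.9 76.3 78.7 80.6]
wrist white 73 ang [-156.3   24.8   39.1  131.2  157.6]
scene red 17 ang [74.5 76.4 79.2 81.6 83.8]
scene white 7 ang [20.2 22.1 23.5 25.9 27.7]
side red 2 ang [76.6 78.3 80.5 82.6 84.3]
side white 19 ang [23.2 24.6 26.7 29.6 32.6]
copper in beaker px 0
copper in beaker px 0
[ 0.51104053 -0.25702722  0.20646891] (np.float64(270.336974023572), np.float64(192.42242447455624))
```

View pics/w.png

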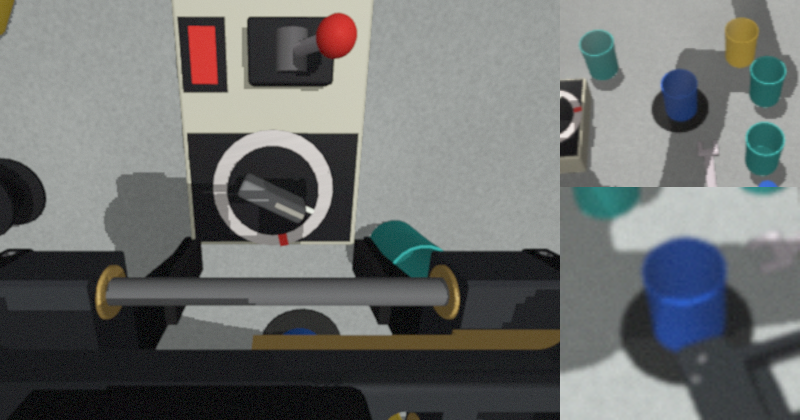

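The wrist view shows the pointer at (310,210), the red mark at (283,239) and the ring centred near (272,189). In the insets the beaker stands upright and empty on the mat. Next I'll refit the axis in this view to get the turn angle.

```bash
cat >> kn.py <<'E'
def knob2(p,ax0=(.516,-.2595)):
    f=p['frame'].astype(int);R,G,B=f.transpose(2,0,1)
    wm=(f.min(2)>120)&(f.max(2)-f.min(2)<45)
    q=plane(p,wm,.059)[:,:2]; c=np.array(ax0)
    for _ in range(6):
        r=np.hypot(*(q-c).T); k=(r>.046)&(r<.0565); 
        pc=q[k]; A=np.c_[2*pc,np.ones(len(pc))]
        # angularly balanced
        an=np.arctan2(*(pc-c).T); h,_e=np.histogram(an,24,(-np.pi,np.pi)); wt=1/np.maximum(h[np.clip(((an+np.pi)/(2*np.pi)*24).astype(int),0,23)],1)**.5
        s=np.linalg.lstsq(A*wt[:,None],(pc**2).sum(1)*wt,rcond=None)[0]; c=s[:2]
    def ang(m,z,r0,r1,lo,hi):
        w=plane(p,m,z)[:,:2]-c;r=np.hypot(*w.T);a=np.degrees(np.arctan2(w[:,1],-w[:,0]));k=(r>r0)&(r<r1)&(a>lo)&(a<hi)
        return k.sum(),np.median(a[k]).round(1),np.mean(a[k]).round(1)
    print('axis',c.round(4),'red',ang((R>110)&(G<80)&(B<80),.061,.046,.058,40,110),'ptr',ang(f.min(2)>120,.066,.0325,.042,0,110))
    return c
E
python3 -c "
from kn import *
for n in('wrist','scene','side'): print(n); knob2(shot(n))
s=sense();print(s['tcp_pos'])"
```

```text
wrist
axis [ 0.5146 -0.259 ] red (np.int64(82), np.float64(77.6), np.float64(77.7)) ptr (np.int64(68), np.float64(27.8), np.float64(31.3))
scene
axis [ 0.5148 -0.261 ] red (np.int64(16), np.float64(81.0), np.float64(81.0)) ptr (np.int64(9), np.float64(26.5), np.float64(27.0))
side
axis [ 0.5172 -0.2608] red (np.int64(3), np.float64(73.7), np.float64(74.1)) ptr (np.int64(21), np.float64(27.4), np.float64(27.4))
[ 0.51100853 -0.25714909  0.2063385 ]
```

drive_tool(rows=[[100, 0.5, 0, 0, 0, 0, 0.1117], [100, 0.5, 0, 0, 0, 0, 0.1117], [100, 0.5, 0, 0, 0, 0, 0.1117], [100, 0.5, -0.5, 0, 0, 0, 0.1117], [100, 0.5, -0.5, 0, 0, 0, 0.1117]])

```text
time_s: 16.45
tcp_pos: [0.5135, -0.2579, 0.2063]
ee_rot: [[0.533, -0.846, -0.007], [-0.846, -0.533, 0.002], [-0.005, 0.004, -1.0]]
wrist_force: [0.2, -0.5, -0.1]
gripper_width: 0.999
gripper_force: 0.0
```

drive_tool(rows=[[100, 0.5, -0.5, 0, 0, 0, 0.1117], [100, 0.5, -0.5, 0, 0, 0, 0.1117], [100, 0.5, -0.5, 0, 0, 0, 0.1117], [100, 0.5, 0, 0, 0, 0, 0.1117], [100, 0.2, 0, 0, 0, 0, 0.1117]])

```text
time_s: 16.87
tcp_pos: [0.5157, -0.2594, 0.2063]
ee_rot: [[0.9, -0.435, -0.006], [-0.435, -0.9, -0.002], [-0.005, 0.004, -1.0]]
wrist_force: [-0.2, -0.9, -0.5]
gripper_width: 0.999
gripper_force: 0.0
```

drive_tool(rows=[[70, 0, 0, -15, 0, 0, 0], [70, 0, 0, -15, 0, 0, 0], [70, 0, 0, -15, 0, 0, 0], [70, 0, 0, -15, 0, 0, 0], [70, 0, 0, 0, 0, 0, 0]])

```text
time_s: 17.28
tcp_pos: [0.5137, -0.2587, 0.1431]
ee_rot: [[0.898, -0.441, -0.013], [-0.441, -0.898, 0.001], [-0.012, 0.005, -1.0]]
wrist_force: [-0.6, 0.0, -0.4]
gripper_width: 0.737
gripper_force: 0.0
```

```bash
python3 -c "
from kn import *
s=sense();print(s['joints'].round(1),s['tcp_pos'].round(4),s['ee_rot'].round(3),s['wrist_force'])
q=shot('wrist');knob2(q)"
```

```text
[-10.6  22.6 -14.    0.1 -54.1  74.3] [ 0.5137 -0.2587  0.1431] [[ 0.898 -0.441 -0.013]
 [-0.441 -0.898  0.001]
 [-0.012  0.005 -1.   ]] [-0.63747332  0.04307177 -0.36435289]
axis [ 0.5155 -0.2598] red (np.int64(118), np.float64(78.0), np.float64(78.1)) ptr (np.int64(230), np.float64(24.7), np.float64(24.7))
```

drive_tool(rows=[[50, 1, -0.5, -15, 0, 0, 0], [50, 0.8, -0.5, -15, 0, 0, 0], [50, 0, 0, -12, 0, 0, 0], [50, 0, 0, -10, 0, 0, 0], [50, 0, 0, 0, 0, 0, 0]])

```text
time_s: 17.75
tcp_pos: [0.5168, -0.26, 0.0931]
ee_rot: [[0.898, -0.44, -0.009], [-0.44, -0.898, -0.001], [-0.007, 0.005, -1.0]]
wrist_force: [0.2, 0.6, -0.7]
gripper_width: 0.514
gripper_force: 0.0
```

drive_tool(rows=[[0, 0, 0, 0, 0, 0, 0], [0, 0, 0, 0, 0, 0, 0], [0, 0, 0, 0, 0, 0, 0], [0, 0, 0, 0, 0, 0, 0], [0, 0, 0, 0, 0, 0, 0]])

```text
time_s: 18.17
tcp_pos: [0.5177, -0.2603, 0.0951]
ee_rot: [[0.899, -0.439, -0.005], [-0.439, -0.899, -0.003], [-0.004, 0.005, -1.0]]
wrist_force: [-4.1, -10.2, 0.9]
gripper_width: 0.206
gripper_force: 6.3
```

```bash
python3 -c "
from kn import *
s=sense();print(s['joints'].round(1),s['tcp_pos'].round(4),s['ee_rot'].round(3),s['wrist_force'],s['moment'],s['gripper_width'],s['gripper_force'])"
```

```text
[-10.6  26.  -16.7   0.3 -47.5  74.3] [ 0.5177 -0.2603  0.0951] [[ 0.899 -0.439 -0.005]
 [-0.439 -0.899 -0.003]
 [-0.004  0.005 -1.   ]] [ -4.05665201 -10.17984114   0.86244467] [-3.39442427  1.21787238  0.06062409] 0.20603503487717384 6.34241831721738
```

drive_tool(rows=[[0, -0.5, -1, -2, 0, 0, 0], [0, 0, 0, 0, 0, 0, 0], [0, 0, 0, 0, 0, 0, 0]])

```text
time_s: 18.42
tcp_pos: [0.5172, -0.2615, 0.0949]
ee_rot: [[0.899, -0.438, -0.005], [-0.438, -0.899, -0.003], [-0.003, 0.005, -1.0]]
wrist_force: [-2.9, 1.0, 11.2]
gripper_width: 0.18
gripper_force: 30.0
```

drive_tool(rows=[[0, 0, 0, 0, 0, 0, -0.06], [0, 0, 0, 0, 0, 0, -0.1], [0, 0, 0, 0, 0, 0, -0.11], [0, 0, 0, 0, 0, 0, -0.11], [0, 0, 0, 0, 0, 0, -0.11]])

```text
time_s: 18.83
tcp_pos: [0.5163, -0.2626, 0.095]
ee_rot: [[0.583, -0.813, -0.008], [-0.813, -0.583, -0.002], [-0.003, 0.007, -1.0]]
wrist_force: [-7.1, -4.5, 11.2]
gripper_width: 0.181
gripper_force: 30.0
```

drive_tool(rows=[[0, 0, 0, 0, 0, 0, -0.11], [0, 0, 0, 0, 0, 0, -0.11], [0, 0, 0, 0, 0, 0, -0.11], [0, 0, 0, 0, 0, 0, -0.105], [0, 0, 0, 0, 0, 0, 0]])

```text
time_s: 19.25
tcp_pos: [0.515, -0.2632, 0.0949]
ee_rot: [[0.187, -0.982, -0.009], [-0.982, -0.187, 0.001], [-0.003, 0.009, -1.0]]
wrist_force: [-8.5, -5.9, 11.4]
gripper_width: 0.177
gripper_force: 30.0
```

```bash
python3 -c "
from kn import *
s=sense();print(s['tcp_pos'].round(4),s['ee_rot'].round(3),s['wrist_force'],s['gripper_width'],s['gripper_force'])
for n in('scene','side','wrist'):
  try: knob2(shot(n))
  except Exception as e: print(n,e)"
```

```text
[ 0.515  -0.2632  0.0949] [[ 0.187 -0.982 -0.009]
 [-0.982 -0.187  0.001]
 [-0.003  0.009 -1.   ]] [-8.51818475 -5.90709344 11.43227623] 0.17728802428231188 30.00398368894821
axis [ 0.5148 -0.2632] red (np.int64(8), np.float64(82.0), np.float64(82.0)) ptr (np.int64(6), np.float64(81.8), np.float64(81.5))
axis [ 0.5167 -0.2597] red (np.int64(0), np.float64(nan), np.float64(nan)) ptr (np.int64(0), np.float64(nan), np.float64(nan))
axis [ 0.5153 -0.2618] red (np.int64(0), np.float64(nan), np.float64(nan)) ptr (np.int64(431), np.float64(70.3), np.float64(71.1))
  return _methods._mean(a, axis=axis, dtype=dtype,
  ret = ret.dtype.type(ret / rcount)
```

drive_tool(rows=[[60, 0, 0, 0, 0, 0, 0], [60, 0, 0, 0, 0, 0, 0], [60, 0, 0, 0, 0, 0, 0], [60, 0, 0, 10, 0, 0, 0], [60, 0, 0, 20, 0, 0, 0]])

```text
time_s: 19.82
tcp_pos: [0.5156, -0.2603, 0.1205]
ee_rot: [[0.19, -0.982, -0.011], [-0.982, -0.19, 0.006], [-0.008, 0.01, -1.0]]
wrist_force: [1.0, 0.5, 1.0]
gripper_width: 0.472
gripper_force: 0.0
```

drive_tool(rows=[[60, 0, 0, 25, 0, 0, 0], [60, 0, 0, 25, 0, 0, 0], [60, 0, 0, 25, 0, 0, 0], [60, 0, 0, 10, 0, 0, 0], [60, 0, 0, 0, 0, 0, 0]])

```text
time_s: 20.23
tcp_pos: [0.5188, -0.2613, 0.2109]
ee_rot: [[0.191, -0.982, 0.001], [-0.982, -0.191, 0.002], [-0.002, -0.002, -1.0]]
wrist_force: [-0.0, -0.7, -0.2]
gripper_width: 0.594
gripper_force: 0.0
```

```bash
python3 -c "
from kn import *
s=sense();print(s['joints'].round(1),s['tcp_pos'].round(4),s['ee_rot'].round(3))
q=shot('wrist');knob2(q);knob2(shot('scene'))
f=q['frame'];u,v=map(int,proj(q,[.516,-.26,.066]));print(u,v)
cv2.imwrite('pics/k.png',cv2.resize(f[max(0,v-100):v+100,max(0,u-130):u+130][:,:,::-1],(780,600)))"
```

```text
[-10.8  19.1  -8.5  -0.1 -62.3  21.9] [ 0.5188 -0.2613  0.2109] [[ 0.191 -0.982  0.001]
 [-0.982 -0.191  0.002]
 [-0.002 -0.002 -1.   ]]
axis [ 0.515  -0.2595] red (np.int64(53), np.float64(77.7), np.float64(78.0)) ptr (np.int64(53), np.float64(77.1), np.float64(76.5))
axis [ 0.5149 -0.2604] red (np.int64(5), np.float64(81.8), np.float64(81.6)) ptr (np.int64(7), np.float64(77.9), np.float64(56.4))
280 197
```

View pics/k.png

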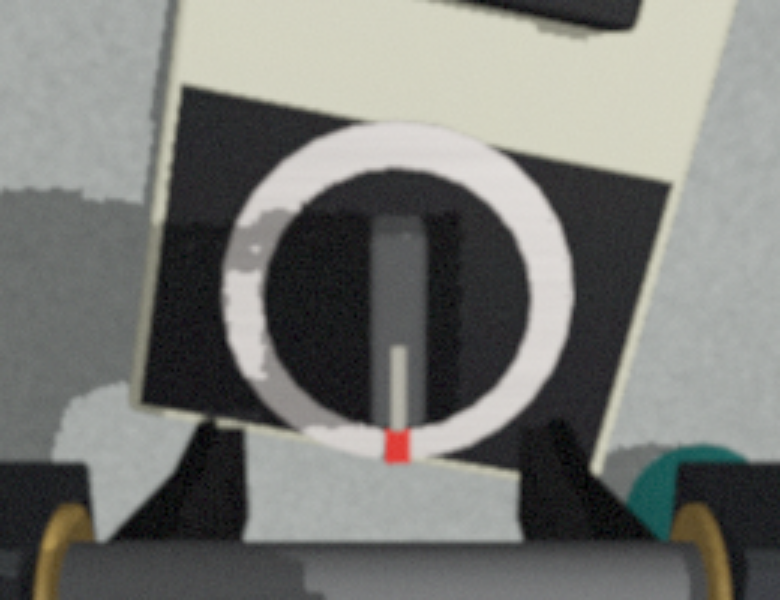

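The pointer (398,400) now runs straight into the red mark (397,445). Pointer and mark read 77° and 78°, and the mark has not moved. Next is the lever: shut the fingers, go down on its robot side, and push towards +x.

drive_tool(rows=[[0, -19, -24, 0, 0, 0, -0.038], [0, -19, -24, 0, 0, 0, -0.038], [0, -19, -24, 0, 0, 0, -0.038], [0, -19, -24, 0, 0, 0, -0.038], [0, -18, -23, 0, 0, 0, -0.038]])

```text
time_s: 20.75
tcp_pos: [0.4211, -0.3803, 0.205]
ee_rot: [[-0.001, -1.0, -0.009], [-1.0, 0.001, 0.007], [-0.007, 0.009, -1.0]]
wrist_force: [0.2, -0.4, 0.2]
gripper_width: 0.306
gripper_force: 0.0
```

drive_tool(rows=[[0, 0, 0, -15, 0, 0, 0], [0, 0, 0, -20, 0, 0, 0], [0, 0, 0, -20, 0, 0, 0], [0, 0, 0, -15, 0, 0, 0], [0, 0, 0, -7, 0, 0, 0]])

```text
time_s: 21.17
tcp_pos: [0.4206, -0.3787, 0.1259]
ee_rot: [[-0.0, -1.0, -0.012], [-1.0, -0.0, 0.009], [-0.009, 0.012, -1.0]]
wrist_force: [-0.6, 0.3, -0.4]
gripper_width: 0.016
gripper_force: 0.0
```

```bash
cat > lv.py <<'E'
from h import *
def lever():
    for n in('scene','side'):
        p=shot(n);f=p['frame'].astype(int)[p['z_map']>0];R,G,B=f.T;w=world(p,mask=np.ones((420,560),bool))
        k=(abs(w[:,0]-.5)<.08)&(abs(w[:,1]+.38)<.05)&(w[:,2]>.105)&(w[:,2]<.17)&(R>110)&(G<80)&(B<80)
        q=w[k]
        if len(q)>15:
            s=np.linalg.lstsq(np.c_[2*q,np.ones(len(q))],(q**2).sum(1),rcond=None)[0];print(n,len(q),'sphere',s[:3].round(4),'med',np.median(q,0).round(4))
        else: print(n,len(q))
    s=sense();print(s['tcp_pos'].round(4),s['wrist_force'].round(1),s['gripper_width'].round(3))
E
python3 -c "from lv import *;lever()"
```

```text
scene 47 sphere [ 0.479  -0.3781  0.1321] med [ 0.4831 -0.3767  0.1342]
side 0Traceback (most recent call last):
  File "<string>", line 1, in <module>
    from lv import *;lever()
                     ~~~~~^^
  File "lv.py", line 10, in lever
    s=sense();print(s['tcp_pos'].round(4),s['wrist_force'].round(1),s['gripper_width'].round(3))
                                                                    ^^^^^^^^^^^^^^^^^^^^^^^^
AttributeError: 'float' object has no attribute 'round'
```

drive_tool(rows=[[0, 10, -1, 3, 0, 0, 0], [0, 10, 0, 0, 0, 0, 0], [0, 10, 0, 0, 0, 0, 0], [0, 10, 0, 0, 0, 0, 0], [0, 10, 0, 0, 0, 0, 0]])

```text
time_s: 21.68
tcp_pos: [0.4743, -0.3812, 0.1343]
ee_rot: [[0.002, -1.0, -0.004], [-1.0, -0.002, 0.004], [-0.004, 0.004, -1.0]]
wrist_force: [-2.6, 0.3, 1.4]
gripper_width: 0.005
gripper_force: 1.1
```

drive_tool(rows=[[0, 10, 0, 0, 0, 0, 0], [0, 8, 0, 0, 0, 0, 0], [0, 5, 0, 0, 0, 0, 0], [0, 3, 0, 0, 0, 0, 0], [0, 0, 0, 0, 0, 0, 0]])

```text
time_s: 22.1
tcp_pos: [0.4997, -0.3809, 0.1328]
ee_rot: [[0.001, -1.0, -0.005], [-1.0, -0.001, 0.005], [-0.005, 0.005, -1.0]]
wrist_force: [0.4, 0.2, 0.3]
gripper_width: 0.002
gripper_force: 0.0
```

```bash
sed -i "s/,s\['gripper_width'\].round(3)//" lv.py; python3 -c "from lv import *;lever()"
```

```text
scene 46 sphere [ 0.5264 -0.3759  0.1354] med [ 0.5298 -0.3727  0.1385]
side 0
[ 0.499  -0.3809  0.1331] [-0.3  0.2  0.4]
```

drive_tool(rows=[[0, 2, 0, 0, 0, 0, 0], [0, 2, 0, 0, 0, 0, 0], [0, 2, 0, 0, 0, 0, 0], [0, 0, 0, 0, 0, 0, 0]])

```text
time_s: 22.53
tcp_pos: [0.5048, -0.381, 0.1332]
ee_rot: [[0.001, -1.0, -0.006], [-1.0, -0.001, 0.005], [-0.005, 0.006, -1.0]]
wrist_force: [-1.6, 0.2, -0.2]
gripper_width: 0.007
gripper_force: 0.5
```

drive_tool(rows=[[0, 2, 0, 0, 0, 0, 0], [0, 2, 0, 0, 0, 0, 0], [0, 0, 0, 0, 0, 0, 0]])

```text
time_s: 22.78
tcp_pos: [0.5059, -0.3809, 0.1331]
ee_rot: [[0.001, -1.0, -0.012], [-1.0, -0.001, 0.007], [-0.007, 0.012, -1.0]]
wrist_force: [-8.9, -0.2, 3.2]
gripper_width: 0.004
gripper_force: 3.8
```

drive_tool(rows=[[0, 1.5, 0, 0, 0, 0, 0], [0, 1.5, 0, 0, 0, 0, 0], [0, 0, 0, 0, 0, 0, 0]])

```text
time_s: 23.03
tcp_pos: [0.5061, -0.3809, 0.1331]
ee_rot: [[-0.0, -1.0, -0.018], [-1.0, -0.0, 0.008], [-0.008, 0.018, -1.0]]
wrist_force: [-13.0, -0.1, 5.2]
gripper_width: 0.006
gripper_force: 6.6
```

```bash
python3 -c "from lv import *;lever()"
```

```text
scene 55 sphere [ 0.5314 -0.3768  0.1319] med [ 0.5359 -0.3734  0.1363]
side 0
[ 0.5062 -0.3809  0.1331] [-12.8  -0.6   5.6]
```

Force rises while the position stays put, so the lever is against its stop. Backing off, lifting clear, and running a final check.

drive_tool(rows=[[0, -8, 0, 0, 0, 0, 0], [0, -15, 0, 0, 0, 0, 0], [0, -15, 0, 10, 0, 0, 0], [0, -5, 0, 25, 0, 0, 0], [0, 0, 0, 25, 0, 0, 0]])

```text
time_s: 23.55
tcp_pos: [0.4679, -0.3809, 0.1935]
ee_rot: [[0.0, -1.0, -0.006], [-1.0, -0.0, 0.005], [-0.005, 0.006, -1.0]]
wrist_force: [0.5, 0.1, 1.7]
gripper_width: 0.005
gripper_force: 0.0
```

drive_tool(rows=[[0, 0, 0, 30, 0, 0, 0], [0, 0, 10, 20, 0, 0, 0], [0, 0, 0, 0, 0, 0, 0], [0, 0, 0, 0, 0, 0, 0], [0, 0, 0, 0, 0, 0, 0]])

```text
time_s: 23.97
tcp_pos: [0.4691, -0.3708, 0.2429]
ee_rot: [[0.001, -1.0, -0.004], [-1.0, -0.001, 0.005], [-0.005, 0.004, -1.0]]
wrist_force: [0.0, -0.6, 0.3]
gripper_width: 0.003
gripper_force: 0.0
```

```bash
python3 -c "
from lv import *;lever()
from kn import *
from bk import beaker
beaker('scene');q=shot('wrist')
p=shot('scene');knob2(p);b=shot('side')
f=p['frame'].astype(int);R,G,B=f.transpose(2,0,1);w=world(p,mask=(R>G+50)&(R>B+50)&(R>120));k=(w[:,2]>.002)&(abs(w[:,0]-.549)<.07)&(abs(w[:,1]-.323)<.07);print('copper px in basket',k.sum())
for l in('salt_jar','rinse_bottle','wrench'):
  m=masks_of(l,p)[0];print(l,np.round(m['xy']))
cv2.imwrite('pics/end.png',cv2.resize(np.hstack([p['frame'],b['frame']])[:,:,::-1],(800,300)))
"
```

```text
scene 92 sphere [ 0.5305 -0.3789  0.1318] med [ 0.5346 -0.3766  0.137 ]
side 171 sphere [ 0.5297 -0.3802  0.1322] med [ 0.5273 -0.3844  0.14  ]
[ 0.4687 -0.3709  0.242 ] [-0.3  0.3  0. ]
scene rim 125 [ 0.4819 -0.0266] 0.031 0.0859 [ 0.4491 -0.0585  0.0779] [0.5142 0.0042 0.0859]
mat 493 (481.0260009765625, -30.66914176940918) 53.106693267822266
axis [ 0.515  -0.2603] red (np.int64(7), np.float64(81.6), np.float64(81.3)) ptr (np.int64(15), np.float64(76.5), np.float64(58.1))
copper px in basket 193
salt_jar [249. 292.]
rinse_bottle [323. 291.]
wrench [285. 267.]
```

View pics/end.png

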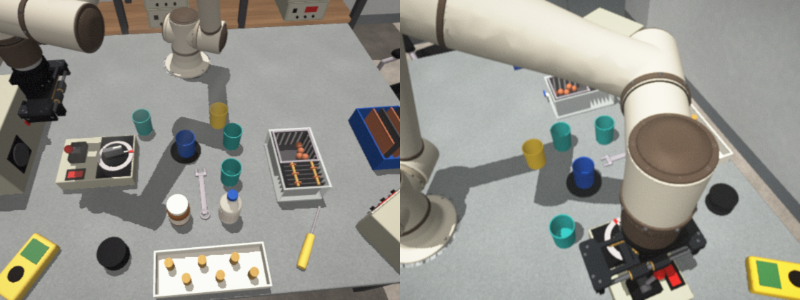

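The end view shows the beaker on its mat, balls in the basket, the lever at its far stop (ball at x = 0.530), and the bystanders where they were. Handing in.

```bash
python3 -c "
from station import *;print(finish_job())"
```

```text
the job is handed in; nothing more can be done
None
```

The job is handed in: the balls are in the basket, the empty beaker is upright on its mat, the knob pointer is on the red mark, and the lever was then pushed to its far stop. I could count only four balls directly; that all six are there follows from the emptied beaker and the drop in wrist load.

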